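# Lay a rock core down in the measuring cradle and close the jaw on it

### The arm

A 6-joint arm with a two-finger parallel gripper is mounted at the origin on a cart in front of the work surface, level with it; the furniture and walls round the work are solid. World frame = base frame: x ahead of the robot, y to its left, z up, the work surface at z = 0. Lengths are in m, angles in degrees, forces in N, time in s.
With the tool pointing down it reaches from about 0.35 to 0.875 m from the base axis. Payload 4.2 kg.
Tool frame: the origin (TCP) lies midway between the tips of the shut fingers; the grasp point (between the pads) lies 19 mm behind it; z points along the fingers, y is the line along which they close (so a half turn about z gives the same grasp; the last joint's range is limited). The gripper opens to 87 mm and grips with 3 to 60 N. Pads are 19 mm wide; open, the fingers measure 117 mm over their backs; the gripper's body (75 mm by 190 mm) begins 51 mm behind the grasp point.
Start: joints at [-56.058, 22.042, 0.453, 0, -68.411, -14.817], TCP at [0.205, -0.59, 0.223] pointing down, gripper open.
Joint ranges: [-179.83, 179.83], [-69.29, 118.12], [-61.27, 80.66], [-181.25, 117.63], [-171.15, -9.14], [-177.46, 177.46]. Speed limits (degrees/s): [159.86, 159.86, 180, 180, 180, 180].

### API

Orientations are given as [roll, pitch, yaw] about the fixed x, y, z axes, in that order (R = Rz(yaw) Ry(pitch) Rx(roll)).
In Python, from workcell import env gives the robot as it stands. The module is installed in compiled form; this text tells all that it offers. Calls block until the motion is done:
- env.goto(position, orientation): joint-space move of the TCP to a pose.
- env.move_straight(position, rotation=None, rate=0.15, force_limit=None): straight line of the TCP; rotation=None keeps the orientation; rate is the mean speed in m/s. With force_limit (N) it stops when the force on the tool has changed by that much, and returns True; else False.
- env.set_joints(angles): joint-space move.
- env.gripper_to(opening, grasp_force=None): opening from 0.0 (shut) to 1.0 (fully open); grasp_force is the grip in N (None keeps the last); returns when the fingers have stopped.
- env.dwell(seconds).
- env.inverse_kinematics(position, orientation): joint angles nearest the present ones, or None.
- env.read_state(): the state.
- env.grab_frame(name): name is "scene" or "side" or "wrist"; returns a dict with "image" (420x560x3 uint8, blue, green, red), "fx", "fy", "cx", "cy" (pixels), "position" and "orientation" of the camera in the world. Camera axes: x right, y up, looking along -z (the intrinsics and any distortion apply to the point x, -y, -z); pixel columns grow to the right and rows downward; lengths in m; the calibration is good to about 2 mm. A picture is of the moment at which its call begins. There is no depth.
A pose or a line that the arm cannot do raises env.Unreachable and nothing moves.
- env.close_job(): hands the job in; it is judged then, once.
Trained networks look in a picture, given as the dict that the camera call returned (one of the last four; its "shot" number tells which), for a name from the list of things; names that differ only in an ending like _2 or _b are one class to them, and where a whole thing is asked for, a point or a joint stands for the part that bears it (a point fixed in the world has none). Each returns a list of dicts, best first, with "score" (0 to 1); they miss things now and then, are a little off and sometimes report something else, mostly with a low value. They report only what shows in the picture. A call takes as long as a camera call.
- env.search_frame(picture, thing): "xyz" ([x, y, z] in m, in world coordinates, good to about 4 mm: the middle of the surface that is visible of it).
- env.trace(picture, thing): "mask" (420x560 bool, what is visible of it).
The state is a dict: "clock": time; "joint_positions": joint angles; "qvel": joint speeds; "joint_torque": joint torques, N m; "position": TCP position; "tool_rot": TCP orientation; "force": force on the tool from outside, world axes, zero at the start; "wrist_torque": the same for the moment, N m; "opening": opening from 0.0 (shut) to 1.0 (fully open); "finger_force": force on a finger pad.
Only numpy, scipy, OpenCV 4.12 (cv2) and the standard library are available. Lean on these libraries where they do the work, as an engineer would, in place of code of your own. Each camera call takes 0.05 s, during which the arm holds its last target. There are 200 camera calls.

### The job

Without gripping or lifting it, tip the rock core that stands on end in the measuring cradle over towards the end stop and let it down gently, held back by a finger all the way, until it lies on its side in the channel. Then push the sliding jaw along the cradle until the core is butted against the end stop and held between stop and jaw, ready for its length to be read, and take the hand away. Leave the other things on the bench alone.

Things in the scene. Friction and masses are not known exactly. Their poses are not given: they have to be found in the camera images.
- cradle: Core-measuring cradle, fixed: wooden board 86 (x) x 344 (y) x 12 mm with an aluminium channel along its y axis. Origin: centre of the underside, on the bench, z up. The channel has a flat rubber floor 20 mm above the bench, is 40.4 mm wide inside, its side walls are 3.5 mm thick with tops 34 mm above the bench. End stop at its -y end, sliding jaw at its +y end.
- stop_face (a point): Middle of the cork face of the fixed end stop, at (0, -150, 38.2) mm in the cradle's frame, on the axis of a core that lies in the channel. The face looks to the cradle's +y; the stop is 47 mm wide and 16 mm thick, its top 52 mm above the bench.
- jaw (a joint): Place of the sliding steel jaw along the channel, m. It grows as the jaw moves towards the end stop (cradle -y), from 0 to at most 0.150. The jaw's flat front face is at cradle y = 0.128 - value; closed on a core that touches the stop it reads 0.128. It stays where left; about 3 N slides it, 5 to 8 N with the lying core in front of it.
- jaw_back (a point): Middle of the upper back face of the jaw's upright plate, to push on; it looks to cradle +y. It is 54 mm above the bench and 12 mm behind the front face. The plate is 37 mm wide, its top 61.5 mm above the bench. Behind it a low carriage, 59 mm wide, top 41.5 mm above the bench, runs back 20 mm farther; pushing on the end of the carriage (from 22 to 41 mm above the bench) serves as well.
- core: The rock core: grey bedded stone cylinder, 36.4 mm across, 150 mm long, about 0.4 kg, edges rounded 1.5 mm. Origin: centre of its foot, the end it stands on at the start; z runs along it to the other end. It starts upright and loose on the channel floor, its foot 5 to 40 mm before the jaw's face; it overbalances at about 14 degrees of lean.
- core_top (a point): Centre of the core's upper end face, 150 mm from its foot along its axis: 170 mm above the bench while it stands, 38 mm when it lies on the channel floor. Tipped over about the edge of its foot, it comes down 45 to 75 mm short of the end stop, so there is room for a finger between them, to be drawn out at the last moment.
- core_stub: Bystander: a short piece of the same core standing on the bench beyond the cradle, 36.4 mm in diameter, 62 mm tall. Origin: centre of its underside.
- glue_bottle: Bystander: white drip bottle, 37 mm in diameter, 88 mm tall, standing on the bench beyond the cradle. Origin: centre of its underside.
- lens: Bystander: black round hand lens, 35 mm in diameter, 18 mm high, on the bench on the robot's side of the cradle. Origin: centre of its underside.

How it is judged:
By the outcome, as a careful person would: the job done as asked, in the order asked, and still so for the second after the job is handed in, with the robot touching nothing.
It also fails if it takes over 58 s, if anything falls off the work surface, if the arm or the gripper's body presses on something with over 40 N, if the wrist force passes 120 N, or if a joint passes its speed limit or range.

## Working session

There is one attempt and no reset: what is moved stays moved. The work goes in short steps, each a Python script; the robot and the scene stay as the last script left them, time stands still between calls to the robot, and variables do not carry over. Pictures are saved under pics/ and viewed, at most 10 in all, crops included, and the job is handed in when it is done.

```bash
mkdir -p pics; ls; cat > h.py <<'E'
import numpy as np, cv2
from workcell import env
from scipy.spatial.transform import Rotation as R
def shots(names,things):
    out={}
    for n in names:
        p=env.grab_frame(n); out[n]=p
        for t in things:
            try: r=env.search_frame(p,t)
            except Exception as e: r=[]; print(n,t,e)
            print(n,t,[(np.round(d['xyz'],4).tolist(),round(d['score'],2)) for d in r[:2]])
    return out
E
python3 - <<'E'
from h import *
o=shots(['scene','side'],['cradle','stop_face','jaw','jaw_back','core','core_top','core_stub','glue_bottle','lens'])
for n,p in o.items(): print(n,p['position'],p['orientation'],p['fx'],[k for k in p])
cv2.imwrite('pics/a.png',np.vstack([o['scene']['image'],o['side']['image']])[:, :]) 
im=np.hstack([o['scene']['image'],o['side']['image']]); cv2.imwrite('pics/a.png',cv2.resize(im,(800,300)))
cv2.imwrite('pics/s.png',o['scene']['image'])
print(env.read_state())
E
```

```text
pics
scene cradle [([0.4717, 0.1517, 0.0205], 0.92)]
scene stop_face [([0.469, 0.1511, 0.0196], 0.79), ([0.4703, 0.2306, 0.129], 0.21)]
scene jaw [([0.4729, 0.2705, 0.0422], 0.93)]
scene jaw_back [([0.4702, 0.2654, 0.0411], 0.84)]
scene core [([0.47, 0.2277, 0.1215], 0.82), ([0.5644, 0.0531, 0.0515], 0.75)]
scene core_top [([0.4706, 0.2296, 0.1282], 0.86)]
scene core_stub [([0.5666, 0.0541, 0.0476], 0.75), ([0.4743, 0.2637, 0.0427], 0.71)]
scene glue_bottle [([0.5535, 0.1964, 0.0566], 0.7)]
scene lens [([0.3974, 0.14, 0.0149], 0.66)]
side cradle [([0.4625, 0.0642, 0.0203], 0.74)]
side stop_face [([0.4585, 0.0723, 0.0229], 0.88)]
side jaw [([0.4572, 0.2518, 0.0434], 0.62)]
side jaw_back [([0.3987, 0.1284, 0.0152], 0.67), ([0.4559, 0.2525, 0.0402], 0.64)]
side core [([0.4703, 0.2, 0.1049], 0.67)]
side core_top [([0.4662, 0.1946, 0.1103], 0.78), ([0.5649, 0.0243, 0.0409], 0.46)]
side core_stub [([0.5619, 0.0241, 0.0398], 0.76)]
side glue_bottle [([0.5555, 0.181, 0.0452], 0.9)]
side lens [([0.3979, 0.1308, 0.0117], 0.9)]
scene [0.31616303 0.66737103 0.79038583] [  38.72357476   -0.899176
[... 268 characters left out ...]
 'shot']
{'clock': 1.0, 'joint_positions': array([-5.60569116e+01,  2.20405412e+01,  4.50825490e-01, -1.15416694e-03,
       -6.84100317e+01, -1.48173947e+01]), 'qvel': array([-0.00350723,  0.02582295, -0.04745935,  0.11515932, -0.01542229,
        0.00725266]), 'joint_torque': array([-3.00225802e-04, -3.90474916e+01,  1.87627959e+01,  4.22430128e+00,
        1.55152380e-02, -1.75281298e-05]), 'position': array([ 0.20479891, -0.5904587 ,  0.22254676]), 'tool_rot': array([ 1.79999970e+02,  1.10211679e-03, -1.60874731e+02]), 'force': array([ 0.14063762, -0.21666352, -0.31663296]), 'wrist_torque': array([ 0.01860661, -0.00910249, -0.02800244]), 'finger_force': 0.0, 'opening': 1.003220568667873}
```

View pics/a.png

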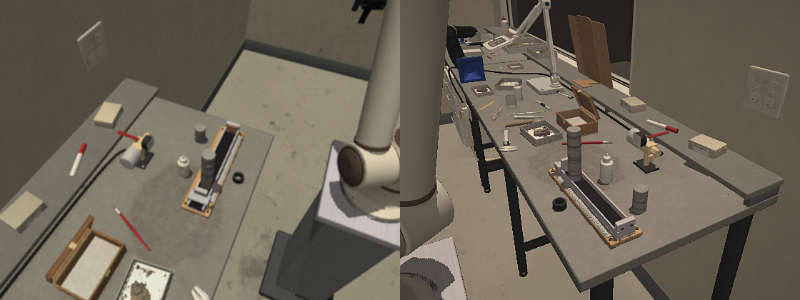

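The left half (scene) shows the core standing in the cradle around (208,160), with the jaw behind it. The right half (side) shows the same core around (575,150), with the stop near (622,225). I'll look closer at the cradle.

```bash
python3 - <<'E'
from h import *
a=env.grab_frame('scene');b=env.grab_frame('side')
for n,p in (('scene',a),('side',b)):
    r=env.trace(p,'cradle')[0]['mask']; ys,xs=np.where(r); print(n,xs.min(),xs.max(),ys.min(),ys.max())
    r=env.trace(p,'core')[0]['mask']; ys,xs=np.where(r); print(n,xs.min(),xs.max(),ys.min(),ys.max())
    print(p['cx'],p['cy'])
A=a['image'][165:305,240:352]; B=b['image'][170:350,200:344]
A=cv2.resize(A,None,fx=3.57,fy=3.57,interpolation=2); B=cv2.resize(B,None,fx=2.77,fy=2.77,interpolation=2)
h=min(A.shape[0],B.shape[0]);im=np.hstack([A[:h],B[:h]]);print(im.shape,A.shape)
cv2.imwrite('pics/b.png',im[:, :800])
E
```

```text
scene 254 341 169 304
scene 280 301 208 265
276.447307335392 208.8343339529423
side 207 339 221 346
side 232 254 176 254
278.5459851423936 203.61955796809985
(499, 799, 3) (500, 400, 3)
```

View pics/b.png

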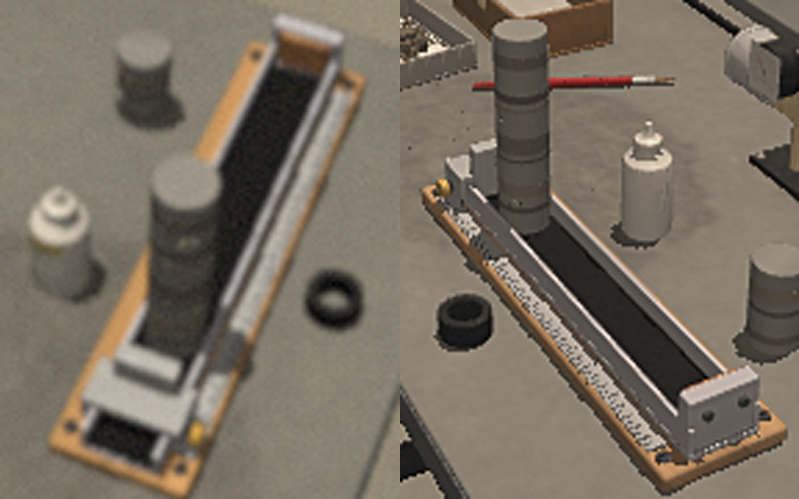

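The enlarged views show the board corners, the core's top ellipse (scene 185,183; side 521,35), the jaw at the lower left of the scene view with the stop far right, and the lens well clear on the robot's side. Next I'll fit the cradle pose.

```bash
cat >> h.py <<'E'
def proj(p,X):
    r=R.from_euler('xyz',p['orientation'],degrees=True); c=r.inv().apply(np.atleast_2d(X)-p['position'])
    return np.c_[p['cx']+p['fx']*c[:,0]/-c[:,2], p['cy']+p['fy']*c[:,1]/c[:,2]]
def tri(obs):
    from scipy.optimize import least_squares
    return least_squares(lambda X:np.concatenate([proj(p,X)[0]-u for p,u in obs]),[.47,.2,.1])
E
python3 - <<'E'
from h import *
from scipy.optimize import least_squares
a=env.grab_frame('scene');b=env.grab_frame('side')
C=[(a,1,1,(254,289)),(a,-1,1,(291.8,304.2)),(a,-1,-1,(342.2,187.4)),(a,1,-1,(311.4,176.8)),(b,-1,1,(208.3,238.6)),(b,-1,-1,(293.9,346.9)),(b,1,-1,(339.7,327))]
def res(v):
    o=[]
    for p,sx,sy,u in C:
        X=R.from_euler('z',v[2]).apply([sx*.043,sy*.172,.012])+[v[0],v[1],0]
        o+=list(proj(p,X)[0]-u)
    return np.array(o)
for s in (0,np.pi):
  r=least_squares(res,[.465,.14,0.0]); 
print(r.x,np.degrees(r.x[2]),r.fun.round(1))
t=tri([(a,np.array((291.8,216.3))),(b,np.array((243.7,182.6)))]);print('top',t.x,t.fun.round(1))
T=t.x-[r.x[0],r.x[1],0];print('core in cradle',R.from_euler('z',-r.x[2]).apply(T))
for z in (.0615,):
  for u in ((143,367),(116,355),(180,375)):
    q=np.array([u[0]/3.57+240,u[1]/3.57+165]); s=least_squares(lambda v:proj(a,[v[0],v[1],z])[0]-q,[.47,.25]).x
    print('jaw top pt',R.from_euler('z',-r.x[2]).apply([s[0]-r.x[0],s[1]-r.x[1],z]))
E
```

```text
[0.47581125 0.12693192 0.01122114] 0.6429242200795839 [-0.4 -1.6  0.8 -1.3  2.4 -1.8  0.5 -1.6 -1.1 -1.  -0.5 -2.7 -0.1 -2.1]
top [0.47676769 0.2095484  0.16522614] [ 0.1  0.1  0.1 -0.1]
core in cradle [0.00188341 0.08260054 0.16522614]
jaw top pt [0.00101877 0.13532076 0.0615    ]
jaw top pt [0.01781948 0.13428808 0.0615    ]
jaw top pt [-0.01970312  0.13176292  0.0615    ]
```

```bash
cat >> h.py <<'E'
CX,CY,CYAW=0.4758,0.1269,0.0112
def W(y,z,x=0.): return R.from_euler('z',CYAW).apply([x,y,z])+[CX,CY,0]
def ori(al,s=1,along=True):   # al: tilt deg, fingers point to cradle +y and down
    a=np.radians(al); z=np.array([0,np.sin(a),-np.cos(a)]); y=s*np.array([0,np.cos(a),np.sin(a)]) if along else s*np.array([1.,0,0])
    M=np.c_[np.cross(y,z),y,z]
    return (R.from_euler('z',CYAW)*R.from_matrix(M)).as_euler('xyz',degrees=True)
L,D,Z0=.150,.0364,.020
def rot(th,l,a): t=np.radians(th); return np.array([l*np.cos(t)-a*np.sin(t), l*np.sin(t)+a*np.cos(t)])
def tcpA(P,th,d=.025): return P+rot(th,D/2,L-d)
def tcpB(P,th,al,g,d): a=np.radians(al); return P+rot(th,0,L)+d*np.array([np.sin(a),-np.cos(a)])+g/2*np.array([np.cos(a),np.sin(a)])
E
python3 - <<'E'
from h import *
yc=.083; P=np.array([yc-D/2,Z0])
for s in (1,-1):
    print(s)
    for n,yz,al,al2 in [('hi',[yc,.26],0,1),('A',tcpA(P,0),0,1),('A25',tcpA(P,25),25,1),('B',tcpB(P,55,25,.087,.012),25,1),('Bend',tcpB(P,86,25,.087,.003),25,1),('J0',[.17,.048],0,0),('J1',[.02,.048],0,0)]:
        q=env.inverse_kinematics(W(*yz),ori(al,s,bool(al2))); print(n,np.round(yz,3),None if q is None else np.round(q,0))
E
```

```text
1
hi [0.083 0.26 ] [  42.   10.  -11.    0.  -69. -131.]
A [0.083 0.145] [  42.   16.  -21.    0.  -53. -131.]
A25 [0.028 0.141] [ 20.  14. -17. -30. -53. -92.]
B [-0.014  0.114] [ 15.  17. -19. -31. -53. -85.]
Bend [-0.044  0.046] [ 10.  23. -21. -35. -47. -76.]
J0 [0.17  0.048] [ 49.  26. -21.  -0. -42. 132.]
J1 [0.02  0.048] [ 36.  22. -30.  -0. -38. 145.]
-1
hi [0.083 0.26 ] [ 42.  10. -11.   0. -69.  49.]
A [0.083 0.145] [ 42.  16. -21.   0. -53.  49.]
A25 [0.028 0.141] [ 20.  14. -17. -30. -53.  88.]
B [-0.014  0.114] [ 15.  17. -19. -31. -53.  95.]
Bend [-0.044  0.046] [ 10.  23. -21. -35. -47. 104.]
J0 [0.17  0.048] [ 49.  26. -21.   0. -42. -48.]
J1 [0.02  0.048] [ 36.  22. -30.   0. -38. -35.]
```

```bash
python3 - <<'E'
from h import *
env.goto(W(.083,.27),ori(0,-1))
o=shots(['wrist','scene','side'],['core','core_top'])
s=env.read_state();print(s['clock'],s['position'],s['tool_rot'])
cv2.imwrite('pics/w.png',o['wrist']['image'])
print(o['wrist']['position'],o['wrist']['orientation'])
for n in('side',):
  im=o[n]['image'];cv2.imwrite('pics/c.png',cv2.resize(im[60:360,120:440],None,fx=1.9,fy=1.9,interpolation=2))
ca,cb=[np.where(env.trace(o[n],'core')[0]['mask']) for n in ('scene','side')]
for c in(ca,cb): print(c[1].min(),c[1].max(),c[0].min(),c[0].max())
E
```

```text
wrist core [([0.4876, 0.2101, 0.1697], 0.94)]
wrist core_top [([0.4811, 0.2123, 0.1702], 0.57)]
scene core [([0.4719, 0.2253, 0.1222], 0.71)]
scene core_top [([0.474, 0.2273, 0.128], 0.96)]
side core [([0.4684, 0.1973, 0.1059], 0.68)]
side core_top [([0.4661, 0.1918, 0.1097], 0.96)]
4.8167 [0.47491568 0.20982838 0.27000899] [-1.79999738e+02 -1.40664574e-03  6.31859510e-01]
[0.55537326 0.21008353 0.432403  ] [-1.71112036e+01  1.99688640e-03 -8.93932178e+01]
281 301 208 264
233 253 177 254
```

View pics/w.png

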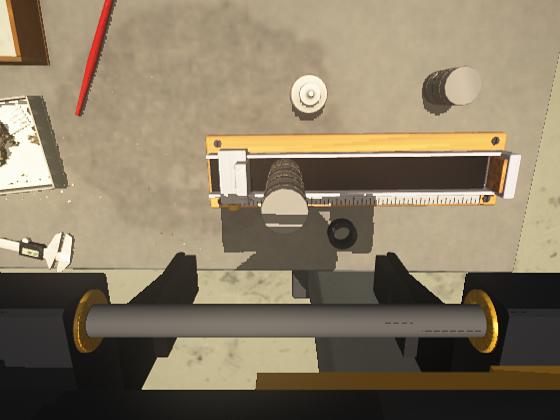

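View pics/c.png

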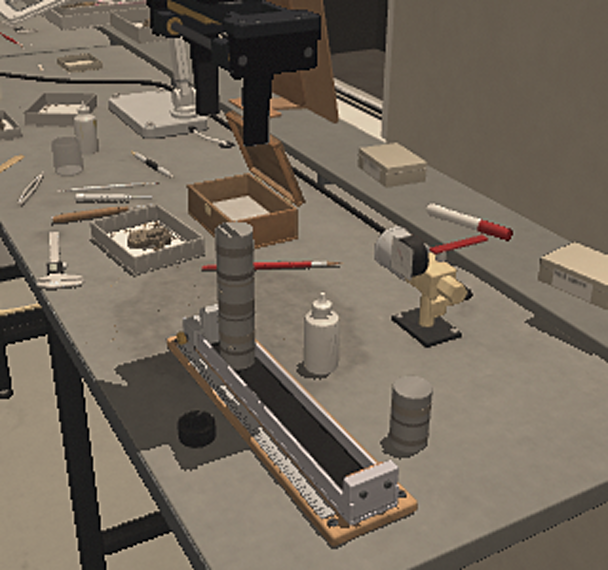

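The wrist view shows the core top at about (285,208), midway between the fingertips (185 and 390), and the board's far edge from (207,135) to (506,133). The side view shows blocky fingers and a body that is wide along the closing line. I'll check these numbers, then straddle the core.

```bash
python3 - <<'E'
from h import *
from scipy.optimize import least_squares
p=env.grab_frame('wrist')
def back(u,z): 
    s=least_squares(lambda v:proj(p,[v[0],v[1],z])[0]-u,[.47,.2]).x
    return R.from_euler('z',-CYAW).apply([s[0]-CX,s[1]-CY,z])*1e3
m=env.trace(p,'core')[0]['mask']; ys,xs=np.where(m); print('core',xs.min(),xs.max(),ys.min(),ys.max())
for n,u,z in [('coretop',(285,208),.17),('tl',(207,135),.012),('tr',(506,133),.012),('bl',(207,208),.012),('jawtop l',(219,150),.0615),('jawtop r',(248,150),.0615),('stop r',(520,153),.052),('stop l',(505,153),.052)]:
    print(n,back(np.array(u),z).round(1))
print(proj(p,[W(.172,.012,.043),W(-.172,.012,.043)]).round(0))
E
```

```text
core 262 308 159 233
coretop [  2.7  83.2 170. ]
tl [ 42.3 171.8  12. ]
tr [  44.7 -166.9   12. ]
bl [-44.  177.3  12. ]
jawtop l [ 31.9 150.1  61.5]
jawtop r [ 31.9 120.8  61.5]
stop r [  27.7 -161.4   52. ]
stop l [  27.7 -145.7   52. ]
[[207. 134.]
 [510. 135.]]
```

```bash
python3 - <<'E'
from h import *
yc=.083; P=np.array([yc-D/2,Z0])
f0=env.read_state()['force']
print(env.move_straight(W(*tcpA(P,0)),force_limit=6,rate=.12))
env.gripper_to(.047/.087,5)
s=env.read_state();print(s['clock'],s['opening'],s['position'],s['force']-f0,s['finger_force'])
env.gripper_to(.043/.087)
s=env.read_state();print(s['clock'],s['opening']*87,s['position'],s['force']-f0,s['finger_force'])
p=env.grab_frame('side');cv2.imwrite('pics/d.png',cv2.resize(p['image'][80:330,150:400],None,fx=2.3,fy=2.3,interpolation=2))
E
```

```text
False
7.1417 0.5384461743143577 [0.47488468 0.20986938 0.14498143] [ 0.28711488  0.46047492 -0.24059853] 0.0
7.5333 42.97318177898108 [0.4748683  0.20988561 0.1450073 ] [-0.05622286  1.81243915  0.55040947] 0.0
```

View pics/d.png

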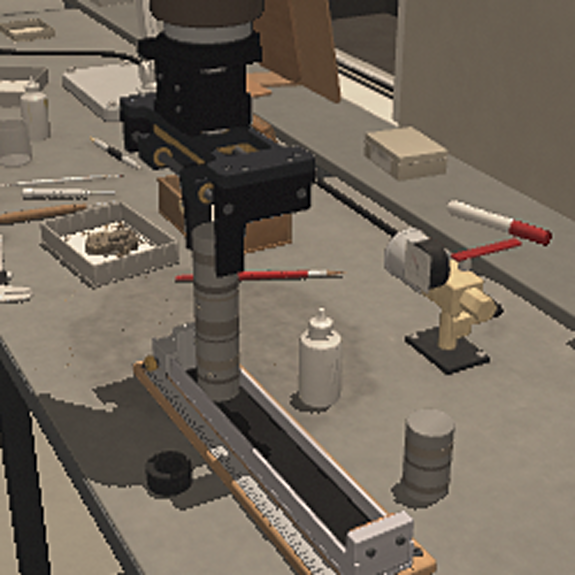

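The fingers straddle the core (215,260 in the crop), but about 1.8 N suggests the -y finger is touching it. I'll recentre by a couple of millimetres.

```bash
python3 - <<'E'
from h import *
for i in range(3):
    s=env.read_state();print(s['clock'],s['force'])
    y=[.081,.080,.079][i]
    env.move_straight(W(y,.145),rate=.02)
s=env.read_state();print(s['clock'],s['force'])
E
```

```text
7.5833 [ 0.0357805   1.4182701  -0.15035405]
7.8333 [ 0.43637342  0.17848627 -0.25714082]
8.0833 [-0.03176929  0.61111899  0.19329441]
8.3333 [-0.09091726  0.38739533  0.5405611 ]
```

```bash
python3 - <<'E'
from h import *
yc=.079; P=np.array([yc-D/2,Z0])
for th in np.arange(2.5,25.1,2.5):
    env.move_straight(W(*tcpA(P,th)),ori(th,-1),rate=.03)
    s=env.read_state();print(th,round(s['clock'],2),s['force'].round(1),s['wrist_torque'].round(2),s['finger_force'],round(s['opening']*87,1))
p=env.grab_frame('side');cv2.imwrite('pics/e.png',cv2.resize(p['image'][80:330,150:400],None,fx=2.3,fy=2.3,interpolation=2))
E
```

```text
2.5 8.67 [ 0.5 -0.4  0.3] [-0.1   0.14  0.03] 0.1812204485759139 42.9
5.0 9.0 [-0.6  0.5  0.9] [-0.19  0.14 -0.04] 0.13990079518407583 42.9
7.5 9.33 [ 0.5  0.9 -1.2] [-0.27  0.13  0.  ] 0.09554569143801928 43.1
10.0 9.67 [0.1 0.  0.8] [-0.39  0.13  0.  ] 0.0 43.0
12.5 10.0 [-0.2  0.3  0.4] [-0.57  0.11 -0.06] 0.0 42.9
15.0 10.33 [ 0.   0.4 -0.4] [-0.68  0.09 -0.01] 0.08897062623873353 43.0
17.5 10.67 [-0.5  0.4 -0.5] [-0.77  0.13  0.  ] 0.14001628034748137 42.5
20.0 11.0 [ 0.8  1.1 -0.4] [-0.86  0.18 -0.  ] 0.1875896961428225 42.8
22.5 11.33 [ 0.8 -0.5 -0.4] [-1.    0.12 -0.02] 0.23464537924155593 43.0
25.0 11.67 [ 0.3 -0.1 -0.9] [-1.08  0.11  0.01] 0.280942025128752 43.1
```

View pics/e.png

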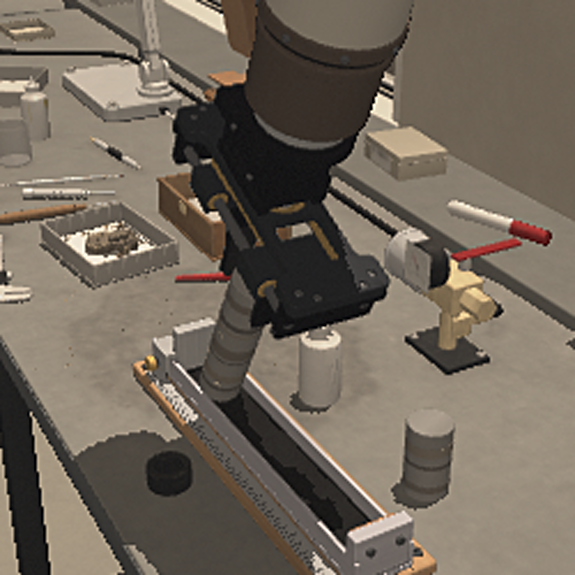

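The core is leaning on the lower finger at about 26°, with its foot still in place. I'll keep lowering it while opening the gripper step by step.

```bash
python3 - <<'E'
from h import *
yc=.079; P=np.array([yc-D/2,Z0])
for th in np.arange(28,77,3.):
    g=min(.087,.043+(th-25)/36*.044); d=.025-(th-25)/60*.022
    if th<62: env.gripper_to(g/.087)
    env.move_straight(W(*tcpB(P,th,25,g,d)),ori(25,-1),rate=.03)
    s=env.read_state();print(th,round(s['clock'],2),s['force'].round(1),s['wrist_torque'].round(2),round(s['finger_force'],2),round(s['opening']*87,1))
p=env.grab_frame('side');cv2.imwrite('pics/f.png',cv2.resize(p['image'][100:350,180:430],None,fx=2.4,fy=2.4,interpolation=2))
E
```

```text
28.0 12.34 [-0.4 -1.  -0.4] [-1.1   0.09  0.03] 0.3 46.8
31.0 13.07 [-0.2 -0.7 -0.1] [-1.18  0.11  0.02] 0.35 50.4
34.0 13.79 [ 0.1 -0.7 -0.8] [-1.2   0.15 -0.02] 0.39 54.1
37.0 14.52 [-0.3 -1.  -1.7] [-1.24  0.11  0.02] 0.42 57.6
40.0 15.23 [-0.1 -0.4 -0. ] [-1.2   0.17  0.01] 0.46 61.4
43.0 15.95 [-0.1 -0.5 -1.4] [-1.24  0.1  -0.  ] 0.48 64.8
46.0 16.67 [-0.1 -0.8 -0.9] [-1.3   0.15 -0.05] 0.53 68.5
49.0 17.38 [-0.7 -1.5 -1.1] [-1.23  0.14  0.02] 0.56 72.3
52.0 18.1 [ 0.8 -0.8 -1.4] [-1.28  0.08 -0.04] 0.59 75.8
55.0 18.82 [ 0.1 -0.2 -1.4] [-1.32  0.1  -0.01] 0.61 79.9
58.0 19.53 [ 0.6 -1.2 -1.8] [-1.34  0.1   0.  ] 0.63 83.5
61.0 20.25 [ 1.3  0.3 -0.9] [-1.23  0.12 -0.02] 0.64 87.2
64.0 20.64 [-0.5 -0.8 -1. ] [-1.38  0.11  0.01] 0.73 87.1
67.0 21.03 [ 0.4 -1.9 -1.5] [-1.64  0.12 -0.04] 1.16 87.1
70.0 21.43 [-0.1 -0.5 -1.4] [-1.36  0.1   0.05] 0.78 87.1
73.0 21.81 [ 0.5 -0.5 -0.9] [-0.95  0.13  0.04] 0.0 87.2
76.0 22.19 [-0.3  0.8  0.9] [-0.97  0.12  0.07] 0.0 87.3
```

View pics/f.png

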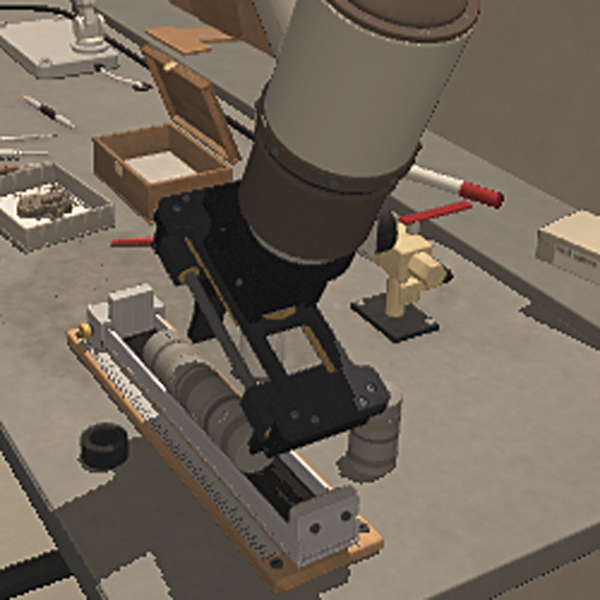

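The pad force dropped to zero after 70°, and the core looks almost down in this view (around 205,400). I'll check it closer.

```bash
python3 - <<'E'
from h import *
o=shots(['scene','side','wrist'],['core','core_top','jaw'])
A=cv2.resize(o['scene']['image'][165:305,240:352],(400,500),interpolation=2);B=cv2.resize(o['side']['image'][220:345,190:290],(400,500),interpolation=2)
cv2.imwrite('pics/g.png',np.hstack([A,B]))
s=env.read_state();print(s['position'],s['finger_force'],s['force'])
E
```

```text
scene core [([0.4682, 0.1489, 0.0463], 0.83)]
scene core_top [([0.4712, 0.1484, 0.0526], 0.59), ([0.4621, 0.2109, 0.0118], 0.2)]
scene jaw [([0.4722, 0.2706, 0.0448], 0.7)]
side core [([0.4655, 0.1115, 0.0434], 0.94)]
side core_top [([0.4642, 0.1095, 0.0527], 0.62)]
side jaw [([0.4678, 0.2519, 0.0419], 0.95)]
wrist core [([0.4869, 0.1024, 0.0523], 0.98), ([0.4788, 0.2523, 0.0403], 0.68)]
wrist core_top [([0.4827, 0.1051, 0.0526], 0.78)]
wrist jaw [([0.4824, 0.2511, 0.0434], 0.85)]
[0.47628724 0.08423835 0.06897069] 0.0 [-0.28831087 -0.56897464 -0.54621635]
```

View pics/g.png

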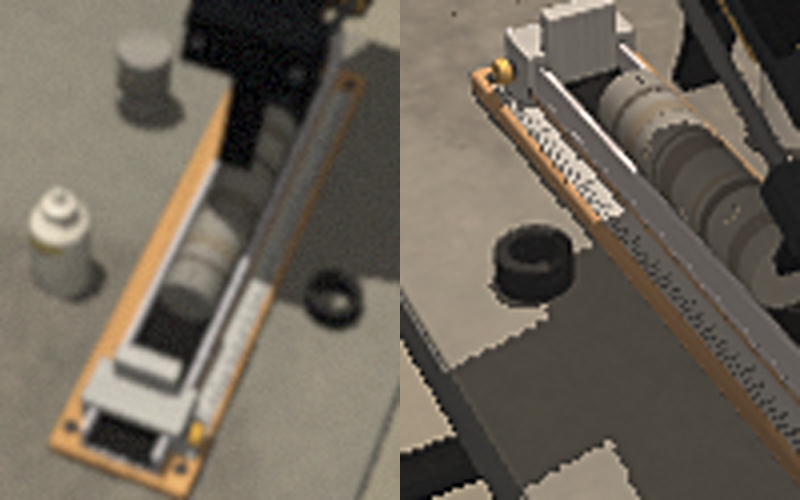

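```bash
python3 - <<'E'
from h import *
from scipy.optimize import minimize
ps={n:env.grab_frame(n) for n in('scene','side','wrist')}
ms={n:env.trace(p,'core')[0]['mask'] for n,p in ps.items()}
t=np.linspace(0,2*np.pi,40)
def hull(p,yf,th,z0):
    # yf: cradle y of leading foot edge, axis leaning th
    pts=[]
    for a in (0,L):
        for k in t:
            yz=np.array([yf,z0])+rot(th,D/2+D/2*np.cos(k),a); pts.append(W(*yz,x=.001+D/2*np.sin(k)))
    m=np.zeros((420,560),np.uint8); cv2.fillConvexPoly(m,cv2.convexHull(proj(p,np.array(pts)).round().astype(np.int32)),1); return m>0
for th in (74,78,82,86,88,90):
  row=[]
  for yf in (.06,.065,.07,.075):
    row.append([ (round((ms[n]&hull(ps[n],yf,th,Z0)).sum()/ms[n].sum(),3),int((hull(ps[n],yf,th,Z0)&~ms[n]).sum())) for n in ms])
  print(th,*row,sep='\n   ')
p=ps['wrist'];im=p['image'].copy()
for th,c in((90,(0,255,0)),(78,(0,0,255))):
    cs,_=cv2.findContours(hull(p,.063,th,Z0).astype(np.uint8),0,1);cv2.drawContours(im,cs,-1,c,1)
cv2.imwrite('pics/i.png',im)
E
```

```text
74
   [(np.float64(0.922), 415), (np.float64(0.618), 607), (np.float64(0.801), 5333)]
   [(np.float64(0.939), 404), (np.float64(0.604), 604), (np.float64(0.762), 5370)]
   [(np.float64(0.951), 416), (np.float64(0.577), 633), (np.float64(0.716), 5506)]
   [(np.float64(0.943), 413), (np.float64(0.547), 631), (np.float64(0.673), 5631)]
78
   [(np.float64(0.923), 374), (np.float64(0.709), 558), (np.float64(0.878), 4140)]
   [(np.float64(0.97), 372), (np.float64(0.693), 561), (np.float64(0.865), 3779)]
   [(np.float64(0.965), 351), (np.float64(0.674), 550), (np.float64(0.82), 3939)]
   [(np.float64(0.959), 360), (np.float64(0.654), 552), (np.float64(0.774), 4169)]
82
   [(np.float64(0.942), 313), (np.float64(0.795), 505), (np.float64(0.932), 3143)]
   [(np.float64(0.982), 301), (np.float64(0.794), 518), (np.float64(0.936), 2603)]
   [(np.float64(0.987), 301), (np.float64(0.768), 496), (np.float64(0.913), 2572)]
   [(np.float64(0.99), 310), (np.float64(0.774), 519), (np.float64(0.869), 2787)]
86
   [(np.float64(0.951), 272), (np.float64(0.907), 459), (np.float64(0.969), 2390)]
   [(np.floa
[... 191 characters left out ...]
(0.868), 422), (np.float64(0.939), 1569)]
88
   [(np.float64(0.954), 246), (np.float64(0.951), 413), (np.float64(0.967), 2183)]
   [(np.float64(0.99), 236), (np.float64(0.967), 405), (np.float64(0.987), 1439)]
   [(np.float64(1.0), 245), (np.float64(0.964), 400), (np.float64(0.992), 1047)]
   [(np.float64(1.0), 248), (np.float64(0.945), 386), (np.float64(0.957), 1200)]
90
   [(np.float64(0.954), 256), (np.float64(0.962), 481), (np.float64(0.938), 2393)]
   [(np.float64(0.99), 221), (np.float64(0.99), 384), (np.float64(0.96), 1719)]
   [(np.float64(0.995), 204), (np.float64(1.0), 402), (np.float64(0.969), 1296)]
   [(np.float64(0.994), 237), (np.float64(0.994), 362), (np.float64(0.94), 1325)]
```

View pics/i.png

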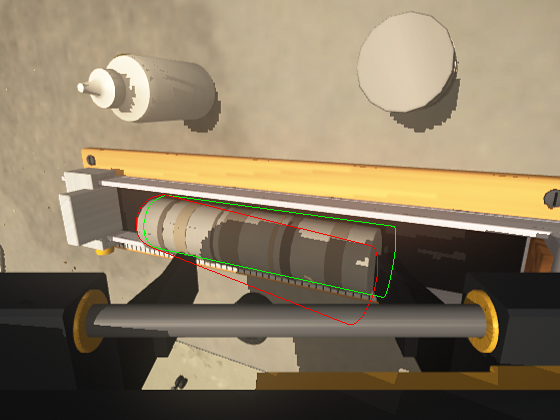

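The wrist view with overlays shows the core lying flat in the channel. It matches the green 90° outline, running from x≈140 to 380, and its foot slid roughly 9 mm back towards the jaw on the way down. Next I'll clear the hand and push the jaw.

```bash
python3 - <<'E'
from h import *
s=env.read_state(); p=s['position']
env.move_straight(p+[0,-.01,0],rate=.05); env.move_straight(p+[0,-.01,.17],rate=.2)
env.goto(W(.172,.24),ori(0,-1,False)); env.gripper_to(0)
print(env.move_straight(W(.172,.10),rate=.2), env.move_straight(W(.172,.048),rate=.08,force_limit=8))
s=env.read_state();print(s['clock'],s['position'],s['force'])
def yc(): 
    s=env.read_state(); q=R.from_euler('z',-CYAW).apply(s['position']-[CX,CY,0]); print(round(s['clock'],2),q.round(4),s['force'].round(1)); return q[1]
if env.read_state()['position'][2]<.05:
    for y in (.14,.10,.06,.035): 
        h=env.move_straight(W(y,.048),rate=.04,force_limit=20); yc()
        if h: break
    if not h:
        h=env.move_straight(W(.005,.048),rate=.02,force_limit=14); print(h); yc()
o=shots(['scene'],['jaw','core'])
E
```

```text
False False
29.725 [0.47423476 0.29922959 0.04841518] [-0.21764703 -0.60767128  0.41308761]
30.68 [0.     0.1398 0.048 ] [-1.   0.4 -0.5]
31.82 [-0.0002  0.0996  0.0481] [-0.3  0.5  0.3]
32.98 [0.0002 0.0604 0.0481] [-0.5  5.8 -0.6]
33.75 [0.0004 0.0351 0.0481] [-0.   4.1 -1. ]
True
34.53 [0.0006 0.025  0.048 ] [-1.6  3.4  2. ]
scene jaw [([0.4611, 0.158, 0.0443], 0.79)]
scene core [([0.5551, 0.1973, 0.0585], 0.49)]
```

```bash
python3 - <<'E'
from h import *
def yc(): 
    s=env.read_state(); q=R.from_euler('z',-CYAW).apply(s['position']-[CX,CY,0]); print(round(s['clock'],2),q.round(4),s['force'].round(1)); return q[1]
print(env.move_straight(W(.012,.048),rate=.02,force_limit=18)); y=yc()
env.move_straight(W(y+.02,.048),rate=.05); env.move_straight(W(y+.02,.22),rate=.2); env.goto(W(.15,.30,-.08),ori(0,-1,False)); yc()
o=shots(['wrist','scene','side'],['jaw','core','stop_face','lens','glue_bottle','core_stub'])
A=cv2.resize(o['wrist']['image'],(500,375));B=cv2.resize(o['side']['image'][210:350,200:344],(300,292),interpolation=2)
im=np.zeros((375,800,3),np.uint8);im[:,:500]=A;im[:292,500:]=B;cv2.imwrite('pics/j.png',im)
E
```

```text
True
35.04 [0.001  0.0251 0.0478] [-0.4  3.   2.1]
37.27 [-0.0805  0.1496  0.2986] [ 0.8 -0.7 -0.4]
wrist jaw [([0.4746, 0.1415, 0.0402], 0.83)]
wrist core [([0.4767, 0.112, 0.0502], 0.63)]
wrist stop_face [([0.4722, 0.1957, 0.0164], 0.94), ([0.4704, 0.1145, 0.0494], 0.71)]
wrist lens [([0.3968, 0.1362, 0.0183], 0.95)]
wrist glue_bottle [([0.5511, 0.1876, 0.0637], 0.86)]
wrist core_stub [([0.4679, 0.1917, 0.02], 0.68), ([0.4745, 0.1466, 0.043], 0.42)]
scene jaw [([0.476, 0.148, 0.0415], 0.87)]
scene core []
scene stop_face [([0.4719, 0.2015, 0.0218], 0.85)]
scene lens [([0.3961, 0.1398, 0.0151], 0.52)]
scene glue_bottle [([0.556, 0.1991, 0.0586], 0.73)]
scene core_stub [([0.5643, 0.0529, 0.0471], 0.68)]
side jaw [([0.4617, 0.1369, 0.0454], 0.6)]
side core [([0.4702, 0.0441, 0.0506], 0.77)]
side stop_face [([0.4531, 0.0827, 0.0153], 0.94), ([0.4675, 0.0426, 0.0526], 0.29)]
side lens [([0.3965, 0.1318, 0.0146], 0.78)]
side glue_bottle [([0.5561, 0.1766, 0.0462], 0.81)]
side core_stub [([0.563, 0.0238, 0.0417], 0.85)]
```

View pics/j.png

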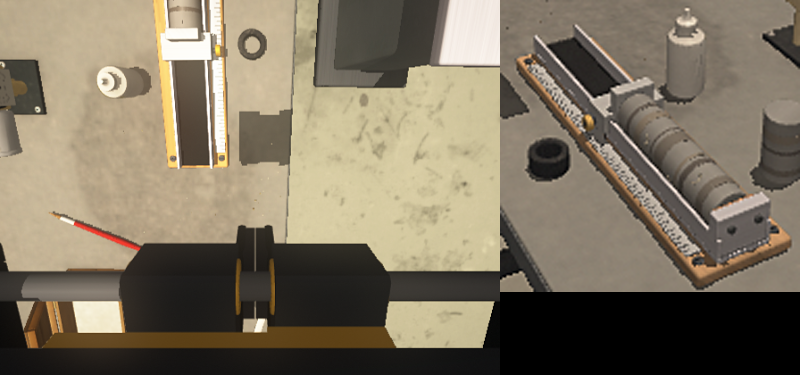

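The core lies butted between stop (745,220) and jaw (630,95), the bystanders haven't moved, and the second push stopped at the same place. Handing in.

```bash
python3 -c "
from workcell import env
print(env.close_job())"
```

```text
the job is handed in; nothing more can be done
None
```

The job is handed in: the core lies in the channel, held between stop and jaw, with the hand clear and the other things unmoved, but it slipped off the finger at about 70° and came down the last part unheld.

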